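# Return three pieces to their own ware boards

### The arm

A 6-joint arm with a two-finger parallel gripper is mounted at the origin on the work surface; the furniture and walls round the work are solid. World frame = base frame: x ahead of the robot, y to its left, z up, the work surface at z = 0. Lengths are in mm, angles in rad, forces in N, time in s.
With the tool pointing down it reaches from about 350 to 975 mm from the base axis. Payload 7.1 kg.
Tool frame: the origin (TCP) lies midway between the tips of the shut fingers; the grasp point (between the pads) lies 19 mm behind it; z points along the fingers, y is the line along which they close (so a half turn about z gives the same grasp; the last joint's range is limited). The gripper opens to 88 mm and grips with 3 to 60 N. Pads are 20 mm wide; open, the fingers measure 115 mm over their backs; the gripper's body (75 mm by 178 mm) begins 61 mm behind the grasp point.
Start: joints at [-1.128, 0.423, 1.63, -0, 1.089, -0.019], TCP at [278.489, -559.507, 222.675] pointing down, gripper open.
Joint ranges: [-3, 3], [-0.9, 2.11], [0.09, 2.58], [-1.31, 4.45], [0.11, 2.69], [-2.54, 2.54]. Speed limits (rad/s): [2.39, 2.39, 3.01, 3.14, 3.14, 3.14].

### API

Orientations are given as a rotation vector (axis times angle).
In Python, from workcell import status, eyes, ticket gives the robot as it stands.
- The arm moves only by the shell command python3 -m jog 'ROWS' [OPENING]. ROWS is a JSON list of rows, 1 to 5 of them, each an object with the fields x, y, z (the shift in parts of the range, where 1.0 means 750 mm), ax, ay, az (a rotation vector in parts of the range, where 1.0 means pi rad); a field left out counts as zero; each row shifts and turns the commanded pose from where the row before left it, along the tool's axes as they then stand; what a row does not reach is not made up. A row lasts 1/12 s, in which the tool goes at most 41.7 mm and 0.125 rad, less where a joint would pass 70% of its speed; a pose out of reach is approached as far as the arm can. OPENING is the finger opening in mm, set as the command begins (- or left out keeps the last). The fingers move at their own pace and stop on an object; the grip force is fixed at half the most. Time passes only in rows, so rows that do not move let the fingers close. It prints the time, the measured TCP pose, the force, the opening and the grip force at its end. Input that does not fit is refused with a message, and nothing moves.
- status.get_obs(): the state, without advancing time (a new reading comes with each control period).
- eyes.get_image(name): name is "scene" or "top" or "wrist"; returns a dict with "img" (480x640x3 uint8, red, green, blue), "range_z" (480x640 float32, mm along the optical axis (not along the pixel's ray), 0 where there is no reading), "fx", "fy", "cx", "cy" (pixels), "R" (3x3) and "t" (3): a world point X has camera coordinates R X + t. Camera axes: x right, y down, z forward; pixel columns grow to the right and rows downward; lengths in mm; the calibration is good to about 2 mm. A picture is of the moment at which its call begins.
- ticket.close_job(): hands the job in; it is judged then, once.
The state is a dict: "t": time; "qpos": joint angles; "qvel": joint speeds; "joint_torque": joint torques, N m; "ee_pos": TCP position; "orientation": TCP orientation; "ft_force": force on the tool from outside, world axes, zero at the start; "moment": the same for the moment, N m; "width": finger opening in mm; "grasp_force": force on a finger pad.
Only numpy, scipy, OpenCV 4.12 (cv2) and the standard library are available. Lean on these libraries where they do the work, as an engineer would, in place of code of your own. Each camera call takes 0.05 s, during which the arm holds its last target. There are 200 camera calls.

### The job

Three small pieces stand on the wrong ware boards. Put each one upright in the middle of the ring on the board whose raised block carries the same kind of piece as a fixed sample (fish to fish, moth to moth, cone to cone). To make room, park a piece in the ring of the board without a sample, and clear it again; never lay a piece on the bench, do not turn a piece over, and leave the tape roll and the slip bulb where they are.

Things in the scene. Friction and masses are not known exactly. Their poses are not given: they have to be found in the camera images.
- fish: the loose clay fish (plump pendant with scalloped fins), grey-brown, firm, 51 x 48 x 16 mm, 26 g, lying flat. Origin: centre of its underside, z up. Narrowest, and steady to grip with the fingers closing along the line 115 degrees from its x axis (counted from x towards y): 42 mm wide there, middle of the grip at x 2, y 4 mm. At the start it lies in the ring of the cone's board.
- moth: the loose clay moth (flat, spread wings), grey-brown, firm, 59 x 66 x 12 mm, 12 g, lying flat. Origin: centre of its underside, z up. Narrowest, and steady to grip with the fingers closing along its body, the line 30 degrees from its x axis (counted from x towards y): 50 mm wide there, middle of the grip at x -6, y -7 mm. At the start it lies in the ring of the fish's board.
- cone: the loose cone stopper of white bisque: round, standing on its wide end, 20 mm across at the foot, slightly narrower at the top, 39 mm tall, 12 g. Origin: centre of its underside, z up. At the start it stands in the ring of the moth's board.
- board_fish: fixed pale plywood ware board, the fish's own; flat top 18 mm above the bench. Origin: at bench level under the centre of the dark ring drawn on it (80 mm across); the board spans x -47 to 115, y +-46 mm. At its +x end a dark wooden block (x 63 to 111, y +-40, 8 mm high) with a clay fish, 17 mm high, fixed on it as the sample: not to be moved.
- board_moth: fixed pale plywood ware board, the moth's own; flat top 18 mm above the bench. Origin: at bench level under the centre of the dark ring drawn on it (80 mm across); the board spans x -47 to 115, y +-46 mm. At its +x end a dark wooden block (x 63 to 111, y +-40, 8 mm high) with a clay moth, 11 mm high, fixed on it as the sample: not to be moved.
- board_cone: fixed pale plywood ware board, the cone's own; flat top 18 mm above the bench. Origin: at bench level under the centre of the dark ring drawn on it (80 mm across); the board spans x -47 to 115, y +-46 mm. At its +x end a dark wooden block (x 63 to 111, y +-40, 8 mm high) with a white cone, 39 mm high, fixed on it as the sample: not to be moved.
- board_spare: fixed pale plywood ware board, for parking; flat top 18 mm above the bench. Origin: at bench level under the centre of the dark ring drawn on it (80 mm across); the board spans x -47 to 115, y +-46 mm. The only one without block and sample; its ring is empty at the start.
- tape_roll_by: bystander: loose roll of cream masking tape lying flat on the wooden table between the boards and the robot, 104 mm across, 25 mm high. Origin: centre of its underside.
- bulb: bystander: small white slip-trailer bulb with a thin upright needle, loose, standing behind the boards, 34 mm across, 58 mm high. Origin: centre of its underside.
Not all that is in view belongs to the job. What is shaped like the moth but pink is not meant.

How it is judged (in metres and radians):
On the way:
1. a piece is set down and let go, right way up, in the ring of the parking board (within 35 mm of its centre) (((horizontal distance between fish and board_spare below 0.035 m and z of fish in the frame of board_spare between 0.014 and 0.023 m and angle between fish's own z axis and vertical below 0.15 rad and linear speed of fish below 0.02 m/s and contact force between fish and the fingers below 0.05 N) or (horizontal distance between moth and board_spare below 0.035 m and z of moth in the frame of board_spare between 0.014 and 0.023 m and angle between moth's own z axis and vertical below 0.15 rad and linear speed of moth below 0.02 m/s and contact force between moth and the fingers below 0.05 N) or (horizontal distance between cone and board_spare below 0.035 m and z of cone in the frame of board_spare between 0.014 and 0.023 m and angle between cone's own z axis and vertical below 0.15 rad and linear speed of cone below 0.02 m/s and contact force between cone and the fingers below 0.05 N))), for 0.2 s.
At the end, for the whole second after the job is handed in: the fish, the moth and the cone each lie right way up on the top of their own boards, tilted less than 0.15 rad, origin within 15 mm of the ring's centre, let go and at rest (so the parking board is empty) (horizontal distance between fish and board_fish below 0.015 m and z of fish in the frame of board_fish between 0.014 and 0.023 m and angle between each of fish, moth, cone's own z axis and vertical below 0.15 rad and linear speed of each of fish, moth, cone below 0.02 m/s and horizontal distance between moth and board_moth below 0.015 m and z of moth in the frame of board_moth between 0.014 and 0.023 m and horizontal distance between cone and board_cone below 0.015 m and z of cone in the frame of board_cone between 0.014 and 0.023 m); the robot touches nothing.
It fails at once if a piece is laid or dropped on the bench (its origin below 12 mm) (height (world z) of any of fish, moth, cone below 0.012 m).
It fails at once if a piece is turned over (tilted over 1.2 rad) (angle between any of fish, moth, cone's own z axis and vertical above 1.2 rad).
It fails at once if the tape roll or the slip bulb is moved by over 20 mm (distance of any of tape_roll_by, bulb from where it was at the start of the episode above 0.02 m).
It also fails if it takes over 117 s, if anything falls off the work surface, if the arm or the gripper's body presses on something with over 40 N, if the wrist force passes 120 N, or if a joint passes its speed limit or range.

## Working session

There is one attempt and no reset: what is moved stays moved. The work goes in short steps, Python scripts to look and compute and a shell command to move; the robot and the scene stay as the last step left them, time stands still between calls to the robot, and variables do not carry over. Pictures are saved under pics/ and viewed, at most 14 in all, crops included, and the job is handed in when it is done.

```bash
ls; mkdir -p pics; python3 - <<'E'
from workcell import status, eyes
import cv2, pickle
o=status.get_obs(); print({k:o[k] for k in('t','ee_pos','orientation','width')})
for n in('top','scene'):
    d=eyes.get_image(n); pickle.dump(d,open(f'pics/{n}0.pkl','wb'))
    cv2.imwrite(f'pics/{n}0.png',d['img'][:,:,::-1]); print(n,d['fx'],d['cx'],d['cy'],d['R'],d['t'])
E
```

```text
pics
{'t': 0.0, 'ee_pos': array([ 278.2592083 , -559.02712197,  221.90982889]), 'orientation': array([-3.05679691e+00, -7.18612385e-01,  4.98011038e-04]), 'width': 87.65288689421118}
top 461.7139656211384 315.05690267966133 239.985988090293 [[ 1.90012324e-02 -9.99819373e-01 -4.16681797e-04]
 [-9.98789500e-01 -1.89627448e-02 -4.53866555e-02]
 [ 4.53705560e-02  1.27857979e-03 -9.98969408e-01]] [ 28.749921   594.17140849 941.1795562 ]
scene 568.9666701930391 319.2124218835205 242.38736187757812 [[-0.84956997 -0.52703523  0.02155776]
 [-0.3929689   0.60513697 -0.69237612]
 [ 0.3518612  -0.59669349 -0.72121465]] [ 500.91744936  249.79477619 1056.94849614]
```

View pics/top0.png

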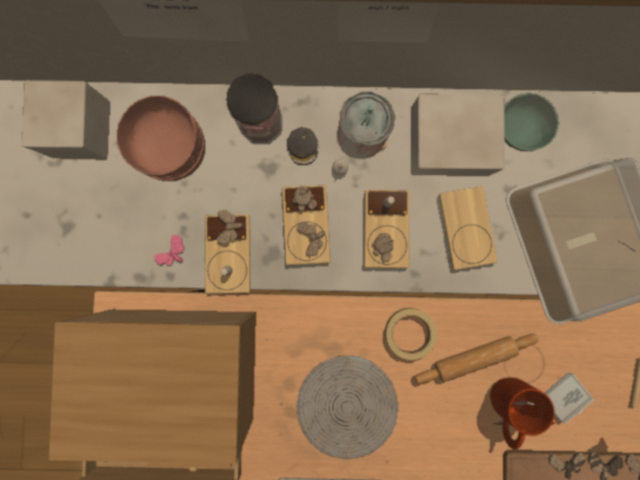

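View pics/scene0.png

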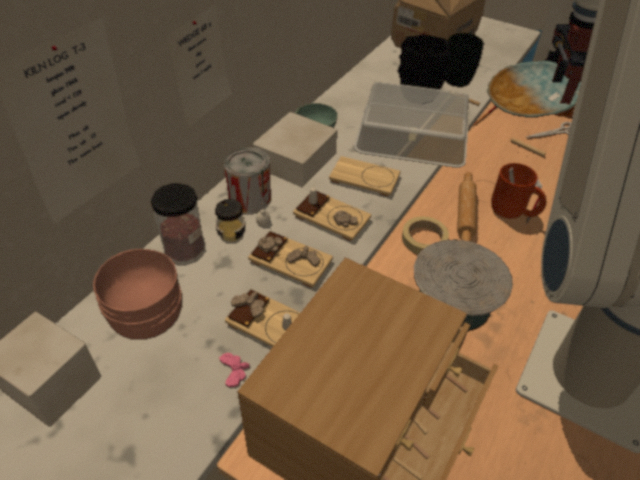

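The top view shows four boards, left to right:

| Board | Pixel | Sample | In the ring |
|---|---|---|---|
| Moth's | (228,255) | moth-like (228,227) | white cone (226,271) |
| Fish's | (306,226) | fish-like (305,198) | moth-like, spread wings (311,239) |
| Cone's | (387,230) | white cone (389,202) | fish-like (383,246) |
| Spare | (468,228) | none | empty |

The pink moth at (170,251) is a decoy. The tape is at (410,335) and the bulb at (340,168). The scene view agrees. I'll measure these next and check them in an enlarged crop.

```bash
cat > h.py <<'E'
import numpy as np, cv2, pickle
def ray(d,uv,z):
    uv=np.atleast_2d(uv).astype(float); R,t=d['R'],np.asarray(d['t'])
    c=np.c_[(uv[:,0]-d['cx'])/d['fx'],(uv[:,1]-d['cy'])/d['fy'],np.ones(len(uv))]
    o=-R.T@t; w=c@R
    return o+w*((z-o[2])/w[:,2])[:,None]
def world(d,uv):
    uv=np.atleast_2d(uv).astype(int); z=d['range_z'][uv[:,1],uv[:,0]].astype(float)
    c=np.c_[(uv[:,0]-d['cx'])/d['fx']*z,(uv[:,1]-d['cy'])/d['fy']*z,z]
    return (c-np.asarray(d['t']))@d['R']
def pix(d,X):
    c=np.atleast_2d(X)@d['R'].T+d['t']; return np.c_[c[:,0]/c[:,2]*d['fx']+d['cx'],c[:,1]/c[:,2]*d['fy']+d['cy']]
E
python3 - <<'E'
from h import *
d=pickle.load(open('pics/top0.pkl','rb')); im=d['img']
hsv=cv2.cvtColor(im,cv2.COLOR_RGB2HSV)
m=((hsv[...,1]>60)&(hsv[...,0]<30)).astype(np.uint8); m[:180]=0;m[297:]=0;m[:,:198]=0;m[:,500:]=0
m=cv2.morphologyEx(m,cv2.MORPH_CLOSE,np.ones((15,15)))
cs=[c for c in cv2.findContours(m,0,2)[0] if cv2.contourArea(c)>1500]
for c in cs:
    w=ray(d,c[:,0],18.)[:,:2].astype(np.float32); r=cv2.minAreaRect(w); print(np.round(r[0]),np.round(r[1]),round(r[2],1),cv2.boundingRect(c))
for n,p in dict(bench=(345,260),bench2=(440,150),spare=(470,220),spring=(472,243),moth=(305,232),fish=(383,246),cone=(226,271),tape=(388,335),bulb=(340,168),can=(366,115),basin=(525,240),wall=(640,240),jar=(302,143)).items():
    print(n,np.round(world(d,[min(p[0],639),p[1]])[0]))
cv2.imwrite('pics/crop0.png',cv2.resize(im[178:302,195:505,::-1],None,fx=2.58,fy=2.58,interpolation=cv2.INTER_CUBIC))
E
```

```text
[598. -28.] [237. 618.] 1.1 (198, 181, 302, 116)
bench [553. -24.  -3.]
bench2 [ 770. -200.   79.]
spare [ 641. -278.   18.]
spring [ 593. -283.   17.]
moth [609.  61.  24.]
fish [583. -98.  28.]
cone [527. 215.  54.]
tape [ 404. -111.   29.]
bulb [742.  -8.  26.]
can [824. -51. 117.]
basin [ 602. -393.   16.]
wall [ 602. -576.   89.]
jar [776.  69.  90.]
```

View pics/crop0.png

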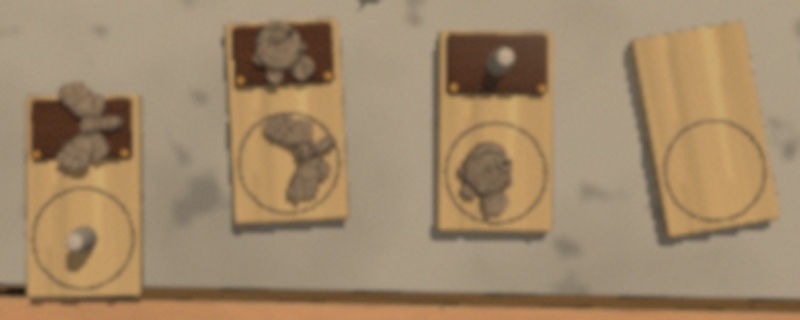

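The crop confirms the identities: the loose grey moth is at full-image (308,240), the fish at (383,246), and the white cone at (226,271). The ring centres in crop pixels are (83,237) moth, (289,163) fish, (496,172) cone and (715,171) spare.

```bash
cat >> h.py <<'E'
from scipy.spatial.transform import Rotation as Ro
def to(x,y,z,yaw=None):
    "tool-axes displacement to world target, then turn about tool z so closing line points at yaw deg (mod 180)"
    from workcell import status
    o=status.get_obs(); M=Ro.from_rotvec(o['orientation']).as_matrix(); p=np.asarray(o['ee_pos'])
    v=M.T@(np.array([x,y,z])-p); cy=np.degrees(np.arctan2(M[1,1],M[0,1]))
    s=f"t {o['t']:.1f} at {np.round(p,1)} close-yaw {cy:.1f} q6 {o['qpos'][5]:.2f} w {o['width']:.1f} tilt {np.degrees(np.arccos(-M[2,2])):.2f} | move {np.round(v,1)}"
    if yaw is not None:
        dd=(yaw-cy+90)%180-90; s+=f" turn rz {-np.radians(dd):.3f} (alt {-np.radians(dd-180*np.sign(dd)):.3f})"
    print(s)
E
python3 - <<'E'
from h import *
d=pickle.load(open('pics/top0.pkl','rb'))
for n,p in dict(moth=(83,237),fish=(289,163),cone=(496,172),spare=(715,171)).items():
    print(n,np.round(ray(d,np.array(p)/2.58+[195,178],18.)[0]))
for n,p in dict(cab=(150,350),cab2=(235,330),cab3=(230,440),kiln=(460,130),basinrim=(517,195),basinrim2=(545,310),mug=(520,390)).items(): print(n,np.round(world(d,p)[0]))
to(580,0,330,90)
E
```

```text
moth [529. 219.  18.]
fish [591.  57.  18.]
cone [ 586. -109.   18.]
spare [ 591. -283.   18.]
cab [402. 302. 217.]
cab2 [436. 166. 215.]
cab3 [261. 170. 215.]
kiln [ 810. -238.   80.]
basinrim [ 692. -368.   35.]
basinrim2 [ 458. -438.    8.]
mug [ 320. -343.  105.]
t 0.1 at [ 278.3 -559.1  222. ] close-yaw -63.5 q6 -0.02 w 88.2 tilt 0.08 | move [ 519.2 -366.3 -107.5] turn rz 0.462 (alt -2.680)
```

Units first: shifts go in shares of 750 mm and turns go in shares of pi rad. So 26 mm / 750 = 0.0347, 24 mm / 750 = 0.032.

```bash

python3 -m jog '[{"x": 0.032, "y": -0.0187, "z": -0.0187}, {"x": 0.0347, "y": -0.024, "z": -0.0107}, {"x": 0.0347, "y": -0.024, "z": -0.008}, {"x": 0.0347, "y": -0.024, "z": -0.008}, {"x": 0.0347, "y": -0.024, "z": -0.008}]'
python3 -m jog '[{"x": 0.0347, "y": -0.024, "z": -0.008}, {"x": 0.0347, "y": -0.024, "z": -0.008}, {"x": 0.0347, "y": -0.024, "z": -0.008}, {"x": 0.0347, "y": -0.024, "z": -0.008}, {"x": 0.0347, "y": -0.024, "z": -0.008}]' | tail -1
python3 -m jog '[{"x": 0.0347, "y": -0.024, "z": -0.008}, {"x": 0.0347, "y": -0.024, "z": -0.008}, {"x": 0.0347, "y": -0.024, "z": -0.008}, {"x": 0.0347, "y": -0.024, "z": -0.008}, {"x": 0.0347, "y": -0.024, "z": -0.008}]' | tail -1
python3 -m jog '[{"x": 0.0347, "y": -0.024, "z": -0.004}, {"x": 0.0347, "y": -0.024}, {"x": 0.0347, "y": -0.024}, {"x": 0.0347, "y": -0.024}, {"x": 0.0347, "y": -0.024}]' | tail -1
python3 -m jog '[{"az": 0.0366}, {"az": 0.0366}, {"az": 0.0366}, {"az": 0.0366}, {}]' | tail -1
python3 - <<'E'
from h import *; from workcell import eyes
to(529,219,330,90)
d=eyes.get_image('wrist'); pickle.dump(d,open('pics/w1.pkl','wb')); cv2.imwrite('pics/w1.png',d['img'][:,:,::-1])
print(-d['R'].T@d['t'],d['R'],pix(d,[[591,57,18],[586,-109,18],[529,219,18]]))
E
```

```text
t: 0.52
ee_pos: [355.0, -424.0, 262.6]
orientation: [-3.058, -0.718, 0.0]
ft_force: [0.9, 0.4, 0.1]
width: 87.9
grasp_force: 0.0
grasp_force: 0.0
grasp_force: 0.0
grasp_force: 0.0
grasp_force: 0.0
t 2.2 at [583.4  -9.8 325.2] close-yaw -90.1 q6 1.54 w 87.9 tilt 0.05 | move [ -54.8 -228.7   -4.7] turn rz -0.002 (alt 3.140)
[659.14489362  -9.34334321 486.14414149] [[-2.62027099e-03 -9.99996303e-01  7.26485500e-04]
 [-9.59478146e-01  2.71880458e-03  2.81769933e-01]
 [-2.81770866e-01  4.12666209e-05 -9.59481723e-01]] [[265.66061152 189.83288668]
 [384.06192978 193.07028947]
 [155.89894365 232.81555061]]
```

View pics/w1.png

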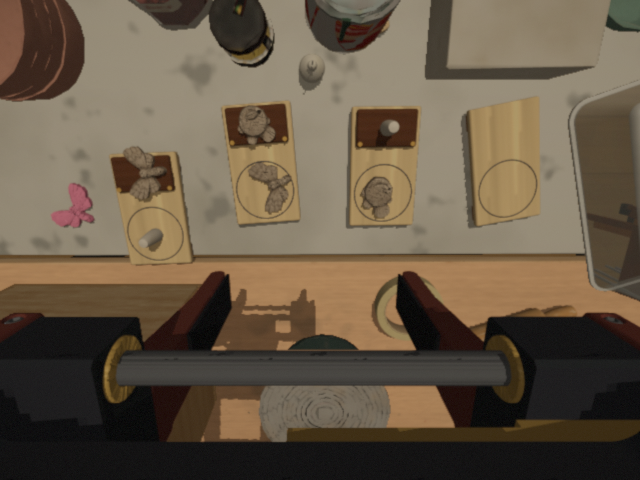

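The wrist view shows all four boards clearly. The rings are at (156,233) moth, (265,190) fish, (384,193) cone and (508,188) spare. The loose cone is at (150,238), the moth at (268,187), the fish at (377,196), and the bulb stands at (311,68).

```bash
cat > meas.py <<'E'
from h import *
def boards(d):
    im=d['img']; hsv=cv2.cvtColor(im,cv2.COLOR_RGB2HSV)
    return hsv
E
python3 - <<'E'
from h import *
d=pickle.load(open('pics/w1.pkl','rb')); im=d['img']; hsv=cv2.cvtColor(im,cv2.COLOR_RGB2HSV)
rings={}
for n,(u0,u1,v0,v1) in dict(moth=(100,200,142,270),fish=(215,305,95,230),cone=(342,425,98,232),spare=(460,546,92,230)).items():
    m=np.zeros(im.shape[:2],np.uint8); m[v0:v1,u0:u1]=(hsv[v0:v1,u0:u1,1]>75)
    if n=='moth': m[:,:]=m; m[266:]=0
    m=cv2.morphologyEx(cv2.morphologyEx(m,cv2.MORPH_OPEN,np.ones((3,3))),cv2.MORPH_CLOSE,np.ones((17,17)))
    c=max(cv2.findContours(m,0,2)[0],key=cv2.contourArea)
    w=ray(d,c[:,0],18.)[:,:2].astype(np.float32); r=cv2.minAreaRect(w); B=cv2.boxPoints(r)
    # long axis direction, pointing +x world
    e=[B[1]-B[0],B[2]-B[1]]; a=max(e,key=np.linalg.norm); a=a/np.linalg.norm(a); a=a*np.sign(a[0])
    ctr=np.array(r[0]); print(n,'size',np.round(r[1]),'yaw',round(np.degrees(np.arctan2(a[1],a[0])),1),'origin',np.round(ctr-34*a,1))
    # ring ellipse check: dark thin pixels near
    rings[n]=ctr-34*a
D=d['range_z']; vv,uu=np.mgrid[0:480,0:640]
W=world(d,np.c_[uu.ravel(),vv.ravel()]); ok=D.ravel()>0
for n,z in dict(moth=57,fish=None,cone=None).items():
    o=rings[n]; s=ok&(np.hypot(*(W[:,:2]-o).T)<42)&(W[:,2]>(45 if n=='moth' else 23))
    P=W[s]; print('on',n,len(P),'top z',np.round(np.percentile(P[:,2],[50,95])),'xy mid',np.round(P[:,:2].mean(0),1),'ext',np.round(np.ptp(P[:,:2],axis=0)))
    h=cv2.convexHull(P[:,:2].astype(np.float32))[:,0]
    A=np.arange(0,180,5); pr=[h@[np.cos(np.radians(a)),np.sin(np.radians(a))] for a in A]
    wd=[np.ptp(q) for q in pr]; i=int(np.argmin(wd)); print('  narrowest',A[i],round(wd[i],1), ' widths', list(zip(A[::2].tolist(),np.round(wd[::2]).astype(int).tolist())))
cv2.imwrite('pics/crop1.png',cv2.resize(im[150:235,225:425,::-1],None,fx=4,fy=4,interpolation=cv2.INTER_CUBIC))
E
```

```text
moth size [149. 170.] yaw -0.2 origin [530.2 234.4]
fish size [161.  92.] yaw 4.1 origin [590.6  57.9]
cone size [161.  92.] yaw 0.4 origin [ 586.  -105.7]
spare size [162.  96.] yaw 10.7 origin [ 591.1 -277.1]
on moth 137 top z [54. 56.] xy mid [526.9 217.7] ext [16. 15.]
  narrowest 60 14.0  widths [(0, 16), (10, 16), (20, 15), (30, 15), (40, 15), (50, 15), (60, 14), (70, 15), (80, 15), (90, 15), (100, 15), (110, 15), (120, 15), (130, 16), (140, 16), (150, 16), (160, 16), (170, 15)]
on fish 32068 top z [424. 443.] xy mid [603.6  40.1] ext [68. 61.]
  narrowest 110 52.4  widths [(0, 68), (10, 70), (20, 71), (30, 70), (40, 69), (50, 67), (60, 64), (70, 62), (80, 62), (90, 61), (100, 57), (110, 52), (120, 55), (130, 58), (140, 59), (150, 59), (160, 62), (170, 65)]
on cone 5406 top z [427. 432.] xy mid [603.8 -79.5] ext [63. 55.]
  narrowest 135 46.0  widths [(0, 63), (10, 67), (20, 70), (30, 70), (40, 70), (50, 67), (60, 64), (70, 61), (80, 57), (90, 55), (100, 54), (110, 52), (120, 48), (130, 46), (140, 47), (150, 50), (160, 54), (170, 59)]
```

View pics/crop1.png

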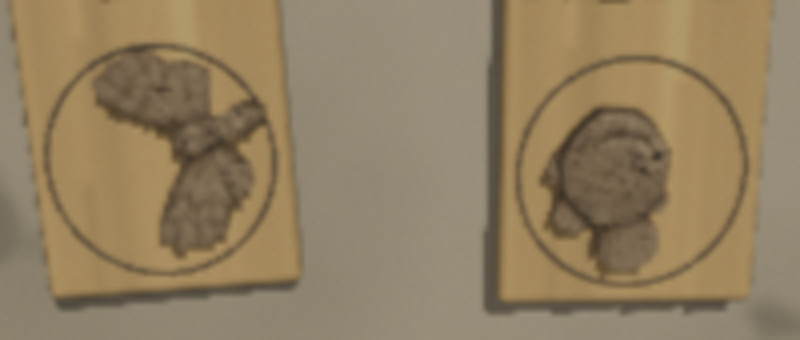

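```bash
cat > meas.py <<'E'
from h import *
import sys
def piece(d,o,zmin=23,zmax=45,r=42,grip=None,size=None,off=None,plane=None):
    D=d['range_z']; vv,uu=np.mgrid[0:480,0:640]
    W=world(d,np.c_[uu.ravel(),vv.ravel()]); s=(D.ravel()>0)&(np.hypot(*(W[:,:2]-o).T)<r)&(W[:,2]>zmin)&(W[:,2]<zmax)
    m=s.reshape(480,640).astype(np.uint8); n,l,st,_=cv2.connectedComponentsWithStats(m); k=1+np.argmax(st[1:,4])
    P=W[(l==k).ravel()]; print(len(P),'z',np.round(np.percentile(P[:,2],[50,95])))
    h=P[:,:2]; U=lambda a:np.array([np.cos(np.radians(a)),np.sin(np.radians(a))])
    A=np.arange(0,180,3); wd=[np.ptp(h@U(a)) for a in A]; i=int(np.argmin(wd)); print('narrowest',A[i],round(wd[i],1), list(zip(A[::4].tolist(),np.round(wd[::4]).astype(int).tolist())))
    for a in range(A[i]-9,A[i]+10,3):
      for f in (0,180):
        x=a-grip+f; X,Y=h@U(x),h@U(x+90)
        c=U(x)*(X.max()+X.min())/2+U(x+90)*(Y.max()+Y.min())/2
        g=c+off[0]*U(x)+off[1]*U(x+90)
        q=h@U(a); s2=np.abs(h@U(a+90)-g@U(a+90))<10  # the 20 mm strip under the pads
        print('grip',a,'flip',f,'bbox',np.round([np.ptp(X),np.ptp(Y)]),'org',np.round(c,1),'gripmid',np.round(g,1),'strip',round(np.ptp(q[s2]),1),'stripmid err',round((q[s2].max()+q[s2].min())/2-g@U(a),1))
E
python3 - <<'E'
from meas import *
d=pickle.load(open('pics/w1.pkl','rb')); im=d['img']; hsv=cv2.cvtColor(im,cv2.COLOR_RGB2HSV)
m=np.zeros(im.shape[:2],np.uint8); m[180:250,100:200]=hsv[180:250,100:200,1]>75
m=cv2.morphologyEx(m,cv2.MORPH_OPEN,np.ones((3,3)))
for v in (200,210,225,235): 
    us=np.flatnonzero(m[v]); print(v,np.round(ray(d,[(us.min(),v),(us.max(),v)],18.)[:,:2],1).tolist())
print('moth');piece(d,(590.6,57.9),grip=30,off=(-6,-7))
print('fish');piece(d,(586,-105.7),grip=115,off=(2,4))
E
```

```text
200 [[577.2, 266.0], [577.0, 174.3]]
210 [[562.8, 265.5], [562.6, 171.6]]
225 [[540.8, 264.8], [540.6, 172.6]]
235 [[525.8, 264.4], [525.6, 171.3]]
moth
939 z [25. 28.]
narrowest 111 50.6 [(0, 68), (12, 70), (24, 70), (36, 69), (48, 67), (60, 64), (72, 62), (84, 58), (96, 55), (108, 52), (120, 54), (132, 57), (144, 58), (156, 61), (168, 65)]
grip 102 flip 0 bbox [62. 63.] org [594.4  54.3] gripmid [599.2  46.5] strip 40.9 stripmid err -5.8
grip 102 flip 180 bbox [62. 63.] org [594.4  54.3] gripmid [589.6  62.2] strip 35.8 stripmid err -25.0
grip 105 flip 0 bbox [61. 63.] org [594.1  54. ] gripmid [599.3  46.4] strip 38.9 stripmid err -7.0
grip 105 flip 180 bbox [61. 63.] org [594.1  54. ] gripmid [588.9  61.6] strip 39.1 stripmid err -23.9
grip 108 flip 0 bbox [60. 65.] org [594.   53.7] gripmid [599.6  46.3] strip 38.6 stripmid err -7.2
grip 108 flip 180 bbox [60. 65.] org [594.   53.7] gripmid [588.4  61. ] strip 40.5 stripmid err -23.6
grip 111 flip 0 bbox [58. 66.] org [594.   53.3] gripmid [600.   46.3] strip 38.3 stripmid err -7.2
grip 111 flip 180 bbox [58. 66.] org [594.   53
[... 1577 characters left out ...]
 93 flip 180 bbox [52. 47.] org [582.1 -99.7] gripmid [ 578.7 -102.7] strip 41.8 stripmid err 4.2
grip 96 flip 0 bbox [53. 46.] org [582.  -99.2] gripmid [585.2 -96.1] strip 42.0 stripmid err -2.2
grip 96 flip 180 bbox [53. 46.] org [582.  -99.2] gripmid [ 578.8 -102.3] strip 41.3 stripmid err 3.7
grip 99 flip 0 bbox [54. 45.] org [582.  -98.7] gripmid [585.  -95.4] strip 42.2 stripmid err -3.2
grip 99 flip 180 bbox [54. 45.] org [582.  -98.7] gripmid [ 579. -102.] strip 41.4 stripmid err 2.9
grip 102 flip 0 bbox [55. 44.] org [581.9 -98.2] gripmid [584.8 -94.8] strip 43.2 stripmid err -3.6
grip 102 flip 180 bbox [55. 44.] org [581.9 -98.2] gripmid [ 579.1 -101.7] strip 42.1 stripmid err 2.5
```

To row units: -38 mm / 750 = -0.0507, -9.3 mm / 750 = -0.0124.

```bash

python3 -m jog '[{"x": -0.0124, "y": -0.04}, {"x": -0.0124, "y": -0.0507}, {"x": -0.0124, "y": -0.0507}, {"x": -0.0124, "y": -0.0507}, {"x": -0.0124, "y": -0.0507}]' >/dev/null
python3 -m jog '[{"x": -0.0124, "y": -0.0507}, {"y": -0.0107}, {}]' > /dev/null
python3 -m jog '[{"z": 0.04}, {"z": 0.0467}, {"z": 0.0467}, {"z": 0.0467}, {"z": 0.0267}]' | grep -E 'ee|ft'
python3 - <<'E'
from meas import *; from workcell import eyes
to(527,218,24,90)
d=eyes.get_image('wrist'); pickle.dump(d,open('pics/w2.pkl','wb')); cv2.imwrite('pics/w2.png',d['img'][:,:,::-1])
D=d['range_z']; vv,uu=np.mgrid[0:480,0:640]
W=world(d,np.c_[uu.ravel(),vv.ravel()]); s=(D.ravel()>0)&(np.hypot(*(W[:,:2]-[527,218]).T)<35)&(W[:,2]>45)&(W[:,2]<70)
P=W[s]; print(len(P),P.mean(0),P.max(0),P.min(0), cv2.minEnclosingCircle(P[:,:2].astype(np.float32)))
E
```

```text
ee_pos: [526.1, 215.3, 167.1]
ft_force: [-1.1, -0.2, 0.8]
t 3.3 at [526.1 215.3 167.1] close-yaw -89.8 q6 1.94 w 87.9 tilt 0.26 | move [  1.5  -3.  143.1] turn rz 0.003 (alt -3.139)
291 [527.57790931 220.20895473  53.31259524] [534.20277167 227.85113627  57.73524804] [519.36504341 212.19582093  45.03752316] ((526.545654296875, 220.0489501953125), 7.959823131561279)
```

View pics/w2.png

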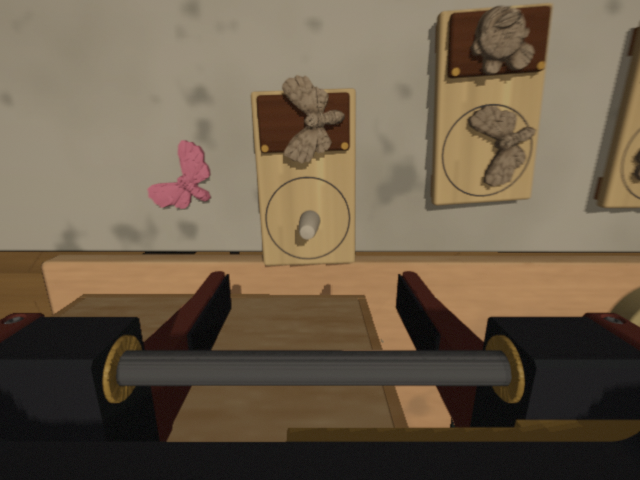

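The cone stands at pixel (310,225), inside the open fingers' path. It measures about (527, 219), with its top at z ≈ 57 as expected. Next I descend and grip it.

To row units: 35 mm / 750 = 0.0467, 30 mm / 750 = 0.04.

```bash

python3 -m jog '[{"x": 0.0007, "y": -0.0053, "z": 0.04}, {"z": 0.0467}, {"z": 0.0467}, {"z": 0.0333}, {"z": 0.016}]' | grep -E 'ee|ft'
python3 -m jog '[{"z": 0.008}, {}]' | grep -E 'ee|ft'
python3 -m jog '[{}, {}, {}, {}, {}]' 8
python3 -m jog '[{}, {}, {}]' 

```

```text
ee_pos: [527.0, 220.0, 31.3]
ft_force: [-0.9, -0.1, -0.6]
ee_pos: [528.3, 221.2, 27.5]
ft_force: [-0.0, 0.9, -0.1]
t: 4.37
ee_pos: [528.4, 222.1, 28.5]
orientation: [-3.141, -0.003, -0.002]
ft_force: [0.2, -0.6, 0.6]
width: 58.1
grasp_force: 0.0
t: 4.62
ee_pos: [527.9, 222.0, 27.8]
orientation: [-3.142, -0.003, -0.0]
ft_force: [-0.2, -0.6, -0.1]
width: 37.7
grasp_force: 0.0
```

To row units: -35 mm / 750 = -0.0467, -20 mm / 750 = -0.0267.

```bash

python3 -m jog '[{}, {}, {}, {}, {}]' | grep -E 'ee|ft|wid|gra'
python3 -m jog '[{"z": -0.0133}, {"z": -0.0267}, {"z": -0.0467}, {"z": -0.0467}, {"z": -0.0267}]' | grep -E 'ee|ft|wid|gra'
python3 -c "
from h import *; to(591,-280,150,90)"

```

```text
ee_pos: [527.9, 221.9, 27.6]
ft_force: [0.4, 0.3, -0.4]
width: 16.9
grasp_force: 29.7
ee_pos: [529.1, 222.4, 151.7]
ft_force: [0.7, 0.4, 0.0]
width: 17.2
grasp_force: 29.7
t 5.5 at [529.1 222.4 151.7] close-yaw -89.9 q6 1.95 w 17.2 tilt 0.22 | move [ 60.9 502.5   1.2] turn rz 0.002 (alt -3.140)
```

To row units: 36 mm / 750 = 0.048, 20 mm / 750 = 0.0267.

```bash

python3 -m jog '[{"x": 0.006, "y": 0.0267}, {"x": 0.006, "y": 0.048}, {"x": 0.006, "y": 0.048}, {"x": 0.006, "y": 0.048}, {"x": 0.006, "y": 0.048}]' >/dev/null
python3 -m jog '[{"x": 0.006, "y": 0.048}, {"x": 0.006, "y": 0.048}, {"x": 0.006, "y": 0.048}, {"x": 0.006, "y": 0.048}, {"x": 0.006, "y": 0.048}]' >/dev/null
python3 -m jog '[{"x": 0.006, "y": 0.048}, {"x": 0.006, "y": 0.048}, {"x": 0.0053, "y": 0.048}, {"x": 0.004, "y": 0.048}, {"y": 0.0187}]' | grep -E 'ee|ft|wid'
python3 -m jog '[{"z": 0.0267}, {"z": 0.0467}, {"z": 0.0467}, {"z": 0.02}, {}]' | grep -E 'ee|ft|wid'
python3 -c "
from h import *; to(591,-280,28.3,90)"

```

```text
ee_pos: [590.2, -284.4, 148.7]
ft_force: [0.5, -0.5, 0.6]
width: 17.3
ee_pos: [587.1, -278.3, 39.2]
ft_force: [-0.1, 1.4, -0.5]
width: 17.1
t 7.1 at [ 587.1 -278.3   39.2] close-yaw -89.9 q6 1.11 w 17.1 tilt 0.42 | move [ 4.   1.8 10.9] turn rz 0.002 (alt -3.140)
```

To row units: 5.5 mm / 750 = 0.0073, 5 mm / 750 = 0.0067.

```bash
python3 - <<'E'
from h import *
for f in('top0','w1'):
    d=pickle.load(open(f'pics/{f}.pkl','rb'));vv,uu=np.mgrid[0:480,0:640];W=world(d,np.c_[uu.ravel(),vv.ravel()])
    s=(d['range_z'].ravel()>0)&(W[:,0]>500)&(W[:,0]<690)&(W[:,1]<-330)&(W[:,1]>-400)&(W[:,2]<200); P=W[s]; print(len(P),np.percentile(P[:,2],[50,95,99.5]), P[P[:,2]>30][:,1].max())
E
python3 -m jog '[{"x": 0.0053, "y": 0.0013, "z": 0.0067}, {"z": 0.0073}, {}]'| grep -E 'ee|ft|wid'
```

```text
4043 [ 1.4235294  86.76977815 89.97542815] -365.7287086525457
10255 [ 7.71991628 81.05581702 85.94843949] -364.45710961004113
ee_pos: [594.9, -281.2, 33.1]
ft_force: [-1.5, -0.0, 0.5]
width: 17.2
```

To row units: -3 mm / 750 = -0.004.

```bash
python3 -m jog '[{"x": -0.004}, {}, {}]'| grep -E 'ee|ft|wid'; python3 -m jog '[{"z": 0.0033}, {}, {}]'| grep -E 'ee|ft|wid'
```

```text
ee_pos: [591.0, -281.1, 33.1]
ft_force: [-0.1, 0.3, 0.1]
width: 16.9
ee_pos: [590.7, -281.0, 29.7]
ft_force: [-0.1, -0.2, -0.8]
width: 16.9
```

To row units: 1.2 mm / 750 = 0.0016, 0.6 mm / 750 = 0.0008.

```bash
python3 -m jog '[{"z": 0.0016}, {"z": 0.0008}, {}, {}]'| grep -E 'ee|ft|wid'; python3 -m jog '[{}, {}, {}, {}, {}]' 60 | grep -E 'ee|ft|wid'
python3 -m jog '[{"z": -0.02}, {"z": -0.04}, {"z": -0.0467}, {"z": -0.0467}, {"z": -0.02}]' 88| grep -E 'ee|ft|wid'
python3 - <<'E'
from meas import *; from workcell import eyes
to(601,45,150,111)
d=eyes.get_image('wrist'); pickle.dump(d,open('pics/w3.pkl','wb'))
D=d['range_z']; vv,uu=np.mgrid[0:480,0:640]
W=world(d,np.c_[uu.ravel(),vv.ravel()]); s=(D.ravel()>0)&(np.hypot(*(W[:,:2]-[591,-281]).T)<35)&(W[:,2]>45)&(W[:,2]<70)
P=W[s]; print(len(P),P.mean(0),P.max(0))
E
```

```text
ee_pos: [590.7, -281.0, 27.7]
ft_force: [0.8, -0.1, -0.1]
width: 17.3
ee_pos: [590.8, -281.0, 27.9]
ft_force: [-0.6, -0.1, -0.3]
width: 47.2
ee_pos: [592.9, -282.0, 164.0]
ft_force: [0.6, -0.8, 0.7]
width: 80.5
t 9.0 at [ 592.9 -282.   164. ] close-yaw -89.9 q6 1.11 w 80.5 tilt 0.40 | move [   8.6 -327.1   13. ] turn rz -0.365 (alt 2.777)
290 [ 590.39086585 -279.76692558   53.32644971] [ 596.82597323 -272.23468226   57.84130965]
```

To row units: -36 mm / 750 = -0.048, -20 mm / 750 = -0.0267.

```bash

python3 -m jog '[{"x": 0.0013, "y": -0.0267}, {"x": 0.0013, "y": -0.048}, {"x": 0.0013, "y": -0.048}, {"x": 0.0013, "y": -0.048}, {"x": 0.0013, "y": -0.048}]' >/dev/null
python3 -m jog '[{"x": 0.0013, "y": -0.048}, {"x": 0.0013, "y": -0.048}, {"x": 0.0013, "y": -0.048}, {"x": 0.0013, "y": -0.048}, {"y": -0.0267}]' 88 >/dev/null
python3 -m jog '[{"az": -0.0388}, {"az": -0.0388}, {"az": -0.0385}, {}, {}]' |grep -E ee
python3 - <<'E'
from meas import *; from workcell import eyes
to(601,45,22,111)
d=eyes.get_image('wrist'); pickle.dump(d,open('pics/w4.pkl','wb')); 
piece(d,(591,55),zmin=21.5,grip=30,off=(-6,-7))
p=pix(d,[[594,53,25]])[0].astype(int);print(p)
cv2.imwrite('pics/w4.png',cv2.resize(d['img'][max(0,p[1]-90):p[1]+90,max(0,p[0]-120):p[0]+120,::-1],None,fx=3,fy=3))
E
```

```text
ee_pos: [599.0, 47.1, 157.9]
t 10.3 at [599.   47.1 157.9] close-yaw -69.2 q6 1.27 w 87.9 tilt 0.01 | move [  1.2   2.7 135.9] turn rz -0.003 (alt 3.138)
2259 z [25. 28.]
narrowest 111 50.4 [(0, 68), (12, 71), (24, 72), (36, 71), (48, 69), (60, 65), (72, 62), (84, 59), (96, 56), (108, 52), (120, 54), (132, 58), (144, 59), (156, 61), (168, 65)]
grip 102 flip 0 bbox [62. 62.] org [595.   54.8] gripmid [599.8  46.9] strip 41.2 stripmid err -5.7
grip 102 flip 180 bbox [62. 62.] org [595.   54.8] gripmid [590.2  62.6] strip 37.6 stripmid err -24.9
grip 105 flip 0 bbox [61. 63.] org [594.7  54.4] gripmid [599.9  46.8] strip 39.9 stripmid err -6.5
grip 105 flip 180 bbox [61. 63.] org [594.7  54.4] gripmid [589.5  62. ] strip 38.6 stripmid err -24.5
grip 108 flip 0 bbox [60. 65.] org [594.7  54. ] gripmid [600.3  46.7] strip 39.4 stripmid err -6.5
grip 108 flip 180 bbox [60. 65.] org [594.7  54. ] gripmid [589.1  61.3] strip 40.4 stripmid err -23.5
grip 111 flip 0 bbox [59. 66.] org [594.7  53.5] gripmid [600.7  46.5] strip 38.1 stripmid err -7.0
grip 111 flip 180 bbox [59. 66.] org [594.7  53.5] gripmid [588.7  60.6] strip 41.3 stripmid err -22.8
grip 114 flip 0 bbox [59. 67.] org [594.7  52.6] gripmid [601.   45.9] strip 37.6 stripmid err -6.5
grip 114 flip 180 bbox [59. 67.] org [594.7  52.6] gripmid [588.4  59.3] strip 43.1 stripmid err -21.2
grip 117 flip 0 bbox [58. 68.] org [594.8  51.6] gripmid [601.5  45.3] strip 37.6 stripmid err -5.7
grip 117 flip 180 bbox [58. 68.] org [594.8  51.6] gripmid [588.1  58. ] strip 44.8 stripmid err -19.5
grip 120 flip 0 bbox [58. 68.] org [595.1  50.7] gripmid [602.1  44.7] strip 38.0 stripmid err -4.6
grip 120 flip 180 bbox [58. 68.] org [595.1  50.7] gripmid [588.1  56.7] strip 46.7 stripmid err -17.6
[306 229]
```

View pics/w4.png

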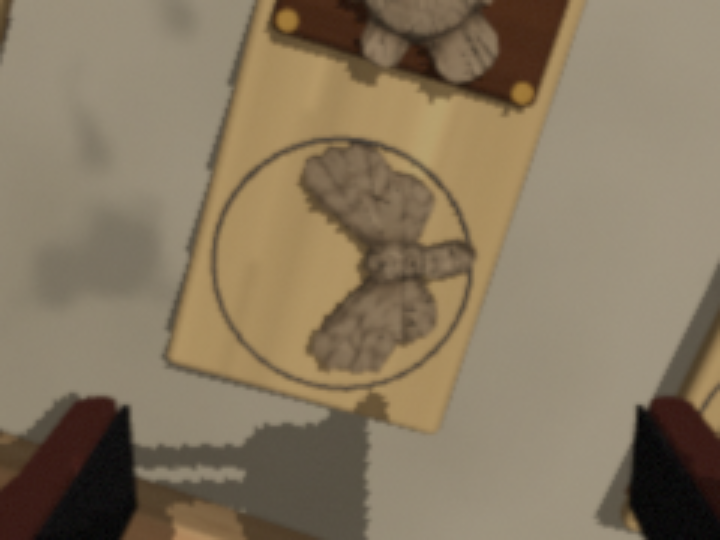

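The crop shows the moth inside the ring, with its body end at (470,258) and its wings swept to the left. Its box at grip line 111° is 59 x 66 mm, matching the given size.

To row units: 35 mm / 750 = 0.0467, 1.4 mm / 750 = 0.0019.

```bash

python3 -m jog '[{"x": 0.0019, "y": 0.0016, "z": 0.0333}, {"z": 0.0467}, {"z": 0.0467}, {"z": 0.0293}, {"z": 0.0107}]' >/dev/null
python3 -m jog '[{"z": 0.004}, {}, {}]' | grep -E 'ee|ft|wid'
python3 -c "
from h import *; to(600.7,46.5,21,111)"

```

```text
ee_pos: [602.1, 46.4, 31.2]
ft_force: [0.5, 0.4, -0.6]
width: 87.6
t 11.1 at [602.1  46.4  31.2] close-yaw -69.0 q6 1.26 w 87.6 tilt 0.12 | move [-1.3 -0.6 10.2] turn rz -0.001 (alt 3.141)
```

To row units: 5 mm / 750 = 0.0067, 4.5 mm / 750 = 0.006.

```bash

python3 -m jog '[{"x": -0.0013, "z": 0.0067}, {"z": 0.006}, {}, {}]' | grep -E 'ee|ft|wid'
python3 -m jog '[{}, {}, {}, {}, {}]' 20 | grep -E 'ee|ft|wid|gra'
python3 -m jog '[{}, {}, {}]' | grep -E 'ee|ft|wid|gra'

```

```text
ee_pos: [600.0, 46.0, 20.6]
ft_force: [-1.0, 0.3, -0.4]
width: 87.7
ee_pos: [600.1, 46.1, 20.4]
ft_force: [-0.3, -0.3, -0.5]
width: 57.9
grasp_force: 0.0
ee_pos: [600.0, 46.1, 20.4]
ft_force: [-0.3, 0.1, 0.8]
width: 47.9
grasp_force: 30.0
```

To row units: -35 mm / 750 = -0.0467, -32 mm / 750 = -0.0427.

```bash

python3 -m jog '[{"z": -0.0107}, {"z": -0.0267}, {"z": -0.0467}, {"z": -0.0467}, {"z": -0.0427}]' | grep -E 'ee|ft|wid|gra'
python3 -m jog '[{"az": 0.0286}, {"az": 0.0286}, {"az": 0.0286}, {"az": 0.0302}, {}]' | grep -E 'ee|ft|wid|gra'
python3 - <<'E'
from meas import *; from workcell import eyes
to(533,210,150,90)
d=eyes.get_image('wrist'); cv2.imwrite('pics/w5.png',d['img'][:,:,::-1])
E
```

```text
ee_pos: [599.9, 46.0, 152.5]
ft_force: [-0.2, -0.1, -0.5]
width: 47.6
grasp_force: 30.0
ee_pos: [600.0, 46.0, 151.1]
ft_force: [-0.3, -0.5, 0.1]
width: 47.8
grasp_force: 30.0
t 12.9 at [600.   46.  151.1] close-yaw -90.1 q6 1.63 w 47.8 tilt 0.03 | move [ -67.3 -163.9    1. ] turn rz -0.001 (alt 3.140)
```

View pics/w5.png

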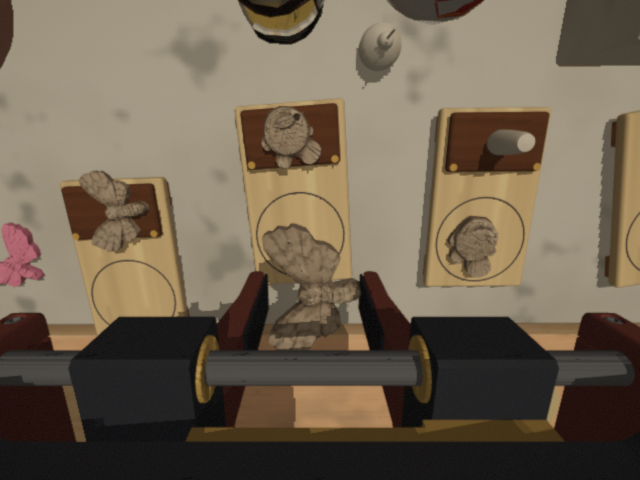

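The moth is held flat between the fingers at (310,290). The moth's ring is empty at (134,296).

To row units: -35 mm / 750 = -0.0467, -33 mm / 750 = -0.044.

```bash

python3 -m jog '[{"x": -0.0133, "y": -0.032}, {"x": -0.0187, "y": -0.0467}, {"x": -0.0187, "y": -0.0467}, {"x": -0.0187, "y": -0.0467}, {"x": -0.0187, "y": -0.044}]' >/dev/null
python3 -m jog '[{"x": -0.0013, "y": -0.0027}, {"z": 0.0267}, {"z": 0.0467}, {"z": 0.0467}, {"z": 0.0133}]' >/dev/null
python3 -m jog '[{}, {}, {}]' | grep -E 'ft|wid|gra'
python3 -c "
from h import *; to(533,210,21,90)"

```

```text
ft_force: [0.4, 0.3, -1.3]
width: 48.0
grasp_force: 30.0
t 14.0 at [534.1 210.1  52. ] close-yaw -89.9 q6 1.92 w 48.0 tilt 0.14 | move [-1.2  0.2 31. ] turn rz 0.002 (alt -3.139)
```

To row units: 12 mm / 750 = 0.016, 4 mm / 750 = 0.0053.

```bash

python3 -m jog '[{"x": -0.0013, "z": 0.016}, {"z": 0.016}, {"z": 0.0053}, {}, {}]' | grep -E 'ee|ft|wid'
python3 -m jog '[{"z": 0.002}, {"z": 0.0011}, {}, {}]' | grep -E 'ee|ft|wid'

```

```text
ee_pos: [531.4, 209.8, 22.0]
ft_force: [0.4, 0.8, 0.1]
width: 47.6
ee_pos: [532.0, 210.0, 20.4]
ft_force: [-0.3, -0.6, 1.4]
width: 48.0
```

To row units: -35 mm / 750 = -0.0467, -20 mm / 750 = -0.0267.

```bash

python3 -m jog '[{}, {}, {}, {}, {}]' 75 | grep -E 'ee|ft|wid'
python3 -m jog '[{"z": -0.0107}, {"z": -0.0267}, {"z": -0.0467}, {"z": -0.0467}, {"z": -0.0467}]' 88 | grep -E 'ee|ft|wid|gra'
python3 - <<'E'
from meas import *; from workcell import eyes
to(585.8,-98,150,88)
d=eyes.get_image('wrist'); pickle.dump(d,open('pics/w6.pkl','wb')); cv2.imwrite('pics/w6.png',d['img'][:,:,::-1])
piece(d,(530,218),zmin=21.5,grip=30,off=(-6,-7),r=45)
E
```

```text
ee_pos: [531.7, 209.9, 20.0]
ft_force: [-0.7, -1.5, -0.7]
width: 74.1
ee_pos: [531.2, 209.7, 154.7]
ft_force: [0.8, 0.3, 0.5]
width: 87.4
grasp_force: 0.0
t 15.6 at [531.2 209.7 154.7] close-yaw -89.9 q6 1.92 w 87.4 tilt 0.05 | move [ 54.  307.8   4.8] turn rz 0.037 (alt -3.105)
2295 z [25. 28.]
narrowest 90 49.9 [(0, 72), (12, 72), (24, 70), (36, 66), (48, 63), (60, 59), (72, 57), (84, 53), (96, 52), (108, 57), (120, 59), (132, 60), (144, 64), (156, 68), (168, 71)]
grip 81 flip 0 bbox [63. 63.] org [529.8 220.4] gripmid [531.5 211.3] strip 40.9 stripmid err -5.5
grip 81 flip 180 bbox [63. 63.] org [529.8 220.4] gripmid [528.1 229.5] strip 37.2 stripmid err -24.7
grip 84 flip 0 bbox [62. 64.] org [529.4 220.2] gripmid [531.5 211.2] strip 40.5 stripmid err -5.8
grip 84 flip 180 bbox [62. 64.] org [529.4 220.2] gripmid [527.2 229.2] strip 38.2 stripmid err -24.3
grip 87 flip 0 bbox [61. 65.] org [529.2 219.8] gripmid [531.8 211. ] strip 39.1 stripmid err -6.3
grip 87 flip 180 bbox [61. 65.] org [529.2 219.8] gripmid [526.6 228.7] strip 39.9 stripmid err -23.3
grip 90 flip 0 bbox [59. 67.] org [529.1 219.5] gripmid [532.1 210.8] strip 38.7 stripmid err -6.4
grip 90 flip 180 bbox [59. 67.] org [529.1 219.5] gripmid [526.  228.2] strip 40.8 stripmid err -22.7
grip 93 flip 0 bbox [58. 68.] org [528.9 218.9] gripmid [532.4 210.4] strip 37.3 stripmid err -6.7
grip 93 flip 180 bbox [58. 68.] org [528.9 218.9] gripmid [525.4 227.4] strip 42.6 stripmid err -21.5
grip 96 flip 0 bbox [58. 68.] org [528.6 217.9] gripmid [532.5 209.6] strip 37.3 stripmid err -6.0
grip 96 flip 180 bbox [58. 68.] org [528.6 217.9] gripmid [524.6 226.2] strip 45.5 stripmid err -19.2
grip 99 flip 0 bbox [57. 69.] org [528.5 216.8] gripmid [532.9 208.7] strip 37.6 stripmid err -4.8
grip 99 flip 180 bbox [57. 69.] org [528.5 216.8] gripmid [524.1 224.9] strip 46.3 stripmid err -17.9
```

View pics/w6.png

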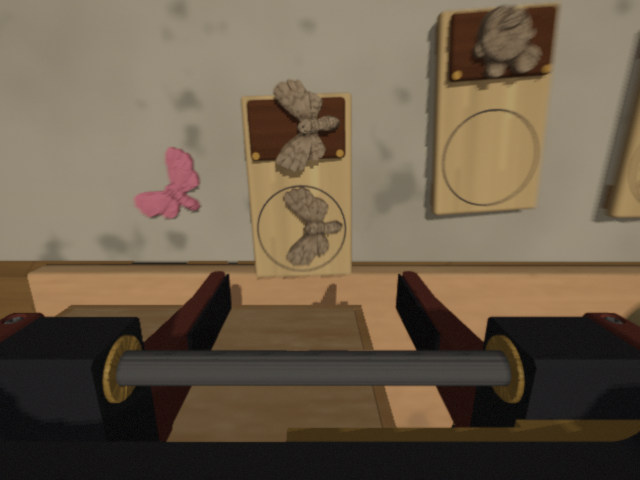

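The moth lies flat in its own ring at (312,228), with its origin within about 2 mm of the ring centre. Next is the fish.

Units first: shifts go in shares of 750 mm and turns go in shares of pi rad. So 36 mm / 750 = 0.048, 20 mm / 750 = 0.0267, 0.037 rad / 3.1416 = 0.0118.

```bash

python3 -m jog '[{"x": 0.008, "y": 0.0267, "az": 0.0118}, {"x": 0.008, "y": 0.048}, {"x": 0.008, "y": 0.048}, {"x": 0.008, "y": 0.048}, {"x": 0.008, "y": 0.048}]' >/dev/null
python3 -m jog '[{"x": 0.008, "y": 0.048}, {"x": 0.008, "y": 0.048}, {"x": 0.008, "y": 0.048}, {"x": 0.0067, "y": 0.0453}, {}]' |grep -E ee
python3 - <<'E'
from meas import *; from workcell import eyes
print(ray(pickle.load(open('pics/w6.pkl','rb')),[302,228],18.))
d=eyes.get_image('wrist'); pickle.dump(d,open('pics/w7.pkl','wb'))
piece(d,(586,-106),zmin=21.5,grip=115,off=(2,4))
to(585.8,-98,21,88)
E
```

```text
ee_pos: [575.5, -102.8, 153.7]
[[528.47220425 220.46311092  18.        ]]
2131 z [28. 32.]
narrowest 93 41.6 [(0, 57), (12, 57), (24, 57), (36, 54), (48, 51), (60, 49), (72, 46), (84, 42), (96, 42), (108, 44), (120, 45), (132, 47), (144, 49), (156, 53), (168, 56)]
grip 84 flip 0 bbox [51. 49.] org [ 582.7 -100.9] gripmid [586.5 -98.5] strip 42.5 stripmid err 0.3
grip 84 flip 180 bbox [51. 49.] org [ 582.7 -100.9] gripmid [ 578.9 -103.3] strip 42.5 stripmid err 5.9
grip 87 flip 0 bbox [52. 48.] org [ 582.8 -100.4] gripmid [586.4 -97.8] strip 42.0 stripmid err -0.2
grip 87 flip 180 bbox [52. 48.] org [ 582.8 -100.4] gripmid [ 579.1 -103. ] strip 42.0 stripmid err 5.4
grip 90 flip 0 bbox [53. 48.] org [582.8 -99.9] gripmid [586.3 -97.2] strip 41.7 stripmid err -0.7
grip 90 flip 180 bbox [53. 48.] org [582.8 -99.9] gripmid [ 579.3 -102.7] strip 41.7 stripmid err 4.9
grip 93 flip 0 bbox [54. 47.] org [582.8 -99.4] gripmid [586.1 -96.5] strip 41.6 stripmid err -1.3
grip 93 flip 180 bbox [54. 47.] org [582.8 -99.4] gripmid [ 579.4 -102.4] strip 41.3 stripmid err 4.4
grip 96 flip 0 bbox [55. 46.] org [582.7 -99. ] gripmid [585.9 -95.8] strip 42.0 stripmid err -2.2
grip 96 flip 180 bbox [55. 46.] org [582.7 -99. ] gripmid [ 579.5 -102.1] strip 41.4 stripmid err 3.6
grip 99 flip 0 bbox [55. 45.] org [582.6 -98.5] gripmid [585.6 -95.2] strip 42.2 stripmid err -3.1
grip 99 flip 180 bbox [55. 45.] org [582.6 -98.5] gripmid [ 579.6 -101.8] strip 41.6 stripmid err 2.8
grip 102 flip 0 bbox [56. 44.] org [582.5 -98. ] gripmid [585.3 -94.6] strip 42.3 stripmid err -4.0
grip 102 flip 180 bbox [56. 44.] org [582.5 -98. ] gripmid [ 579.6 -101.5] strip 41.8 stripmid err 2.0
t 16.5 at [ 574.9 -100.3  153.5] close-yaw -92.3 q6 1.42 w 88.0 tilt 0.06 | move [ 10.6  -2.8 132.5] turn rz -0.005 (alt 3.137)
```

To row units: 35 mm / 750 = 0.0467, 20 mm / 750 = 0.0267.

```bash

python3 -m jog '[{"x": 0.0147, "y": -0.004, "z": 0.0267}, {"z": 0.0467}, {"z": 0.0467}, {"z": 0.0267}, {"z": 0.0067}]' >/dev/null
python3 -m jog '[{}, {}, {}]' | grep -E 'ft|wid|gra'
python3 -c "
from h import *; to(586.3,-97.8,22,88)"

```

```text
ft_force: [-0.3, -0.7, 0.5]
width: 87.8
grasp_force: 0.0
t 17.2 at [587.  -94.7  39.8] close-yaw -92.0 q6 1.43 w 87.8 tilt 0.16 | move [-0.7  3.1 17.8] turn rz 0.000 (alt -3.141)
```

To row units: 10 mm / 750 = 0.0133, 7.5 mm / 750 = 0.01.

```bash

python3 -m jog '[{"x": -0.0009, "y": 0.004, "z": 0.0133}, {"z": 0.01}, {}, {}]' | grep -E 'ee|ft|wid'
python3 -m jog '[{}, {}, {}, {}, {}]' 20 >/dev/null
python3 -m jog '[{}, {}, {}, {}]' | grep -E 'ee|ft|wid|gra'
python3 -m jog '[{"z": -0.0107}, {"z": -0.0267}, {"z": -0.0467}, {"z": -0.0467}, {"z": -0.0267}]' | grep -E 'ee|ft|wid|gra'
python3 -c "
from h import *; to(594.1,60.5,22,88)"

```

```text
ee_pos: [584.5, -98.0, 20.2]
ft_force: [0.0, 0.3, 0.0]
width: 87.7
ee_pos: [585.0, -97.9, 20.6]
ft_force: [-0.5, -0.4, -0.3]
width: 39.4
grasp_force: 30.0
ee_pos: [586.2, -98.1, 142.4]
ft_force: [0.6, 0.1, -0.2]
width: 39.6
grasp_force: 30.0
t 18.7 at [586.2 -98.1 142.4] close-yaw -92.0 q6 1.42 w 39.6 tilt 0.21 | move [   1.8 -158.8  120.3] turn rz -0.000 (alt 3.141)
```

To row units: -35 mm / 750 = -0.0467, -29 mm / 750 = -0.0387.

```bash

python3 -m jog '[{"y": -0.032}, {"y": -0.0467}, {"y": -0.0467}, {"y": -0.0467}, {"y": -0.0387}]' >/dev/null
python3 -m jog '[{}, {"z": 0.0267}, {"z": 0.0467}, {"z": 0.04}, {"z": 0.0133}]' >/dev/null
python3 -m jog '[{}, {}, {}]' | grep -E 'ft|wid|gra'
python3 -c "
from h import *; to(592.8,60.4,21,88)"

```

```text
ft_force: [0.7, -0.1, 0.5]
width: 39.7
grasp_force: 30.0
t 19.8 at [591.8  59.8  45.2] close-yaw -92.0 q6 1.69 w 39.7 tilt 0.14 | move [ 0.9 -0.6 24.3] turn rz -0.001 (alt 3.141)
```

To row units: 12 mm / 750 = 0.016, 9 mm / 750 = 0.012.

```bash

python3 -m jog '[{"x": 0.0013, "y": -0.0007, "z": 0.016}, {"z": 0.012}, {"z": 0.0027}, {}, {}]' | grep -E 'ee|ft|wid'
python3 -m jog '[{"z": 0.0011}, {}, {}]' | grep -E 'ee|ft|wid'

```

```text
ee_pos: [591.7, 60.4, 20.5]
ft_force: [-0.9, -1.0, 0.2]
width: 39.7
ee_pos: [591.7, 60.4, 20.4]
ft_force: [-1.4, -1.4, 7.1]
width: 39.8
```

Contact is 7 N, so the fish is on the board. I'll release it.

To row units: -35 mm / 750 = -0.0467, -20 mm / 750 = -0.0267.

```bash

python3 -m jog '[{}, {}, {}, {}, {}]' 75 | grep -E 'ee|ft|wid'
python3 -m jog '[{"z": -0.0107}, {"z": -0.0267}, {"z": -0.0467}, {"z": -0.0467}, {"z": -0.0467}]' 88 | grep -E 'ee|ft|wid|gra'
python3 - <<'E'
from meas import *; from workcell import eyes
d=eyes.get_image('wrist'); pickle.dump(d,open('pics/w8.pkl','wb')); cv2.imwrite('pics/w8.png',d['img'][:,:,::-1])
piece(d,(590.6,57.9),zmin=21.5,grip=115,off=(2,4))
to(590.5,-280,154,90)
E
```

```text
ee_pos: [591.4, 60.5, 19.6]
ft_force: [0.3, 0.2, -0.2]
width: 69.5
ee_pos: [591.0, 60.4, 154.4]
ft_force: [-0.5, -0.3, -0.2]
width: 87.5
grasp_force: 0.0
2089 z [28. 32.]
narrowest 93 41.9 [(0, 57), (12, 57), (24, 57), (36, 54), (48, 51), (60, 49), (72, 46), (84, 43), (96, 42), (108, 45), (120, 46), (132, 47), (144, 50), (156, 54), (168, 56)]
grip 84 flip 0 bbox [52. 49.] org [589.9  57.8] gripmid [593.6  60.2] strip 42.9 stripmid err 0.0
grip 84 flip 180 bbox [52. 49.] org [589.9  57.8] gripmid [586.1  55.4] strip 42.9 stripmid err 5.6
grip 87 flip 0 bbox [53. 48.] org [589.9  58.3] gripmid [593.6  60.9] strip 42.5 stripmid err -0.5
grip 87 flip 180 bbox [53. 48.] org [589.9  58.3] gripmid [586.3  55.7] strip 42.5 stripmid err 5.1
grip 90 flip 0 bbox [54. 48.] org [589.9  58.8] gripmid [593.4  61.5] strip 42.1 stripmid err -1.0
grip 90 flip 180 bbox [54. 48.] org [589.9  58.8] gripmid [586.4  56. ] strip 42.1 stripmid err 4.6
grip 93 flip 0 bbox [54. 47.] org [589.9  59.3] gripmid [593.3  62.2] strip 41.9 stripmid err -1.6
grip 93 flip 180 bbox [54. 47.] org [589.9  59.3] gripmid [586.5  56.3] strip 41.7 stripmid err 4.1
grip 96 flip 0 bbox [55. 46.] org [589.8  59.8] gripmid [593.   62.9] strip 42.2 stripmid err -2.5
grip 96 flip 180 bbox [55. 46.] org [589.8  59.8] gripmid [586.6  56.6] strip 41.7 stripmid err 3.4
grip 99 flip 0 bbox [55. 45.] org [589.7  60.3] gripmid [592.7  63.5] strip 42.5 stripmid err -3.4
grip 99 flip 180 bbox [55. 45.] org [589.7  60.3] gripmid [586.6  57. ] strip 42.0 stripmid err 2.6
grip 102 flip 0 bbox [56. 44.] org [589.5  60.7] gripmid [592.3  64.2] strip 43.4 stripmid err -3.8
grip 102 flip 180 bbox [56. 44.] org [589.5  60.7] gripmid [586.6  57.3] strip 43.0 stripmid err 1.9
t 21.3 at [595.3  60.8 161.6] close-yaw -92.0 q6 1.69 w 87.7 tilt 0.56 | move [  7.1 340.8   7.3] turn rz -0.035 (alt 3.106)
```

View pics/w8.png

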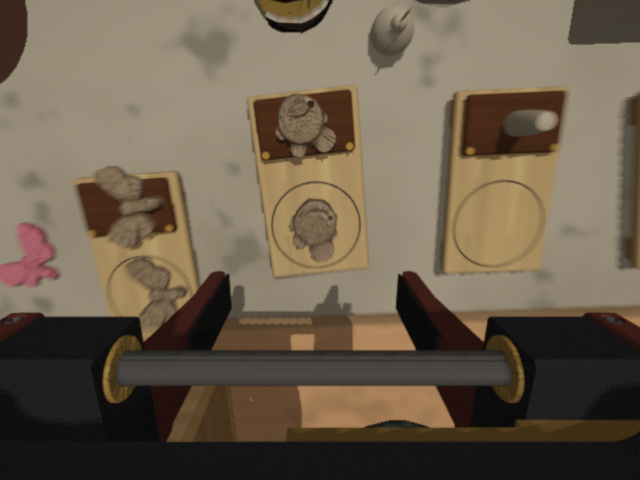

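The fish lies in its ring at (315,230), about 1 mm off centre. The cone's ring at (499,222) is free. Next is the cone.

To row units: 36 mm / 750 = 0.048, 22 mm / 750 = 0.0293, -0.035 rad / 3.1416 = -0.0111.

```bash

python3 -m jog '[{"x": 0.0013, "y": 0.0293, "az": -0.0111}, {"x": -0.0013, "y": 0.048}, {"x": -0.0013, "y": 0.048}, {"x": -0.0013, "y": 0.048}, {"y": 0.048}]' >/dev/null
python3 -m jog '[{"x": -0.0013, "y": 0.048}, {"x": -0.0013, "y": 0.048}, {"y": 0.048}, {"y": 0.048}, {"y": 0.04}]' >/dev/null
python3 -m jog '[{}, {"z": 0.0267}, {"z": 0.0267}, {}, {}]' >/dev/null
python3 - <<'E'
from meas import *; from workcell import eyes
d=eyes.get_image('wrist')
D=d['range_z']; vv,uu=np.mgrid[0:480,0:640]
W=world(d,np.c_[uu.ravel(),vv.ravel()]); s=(D.ravel()>0)&(np.hypot(*(W[:,:2]-[591,-281]).T)<35)&(W[:,2]>45)&(W[:,2]<70)
P=W[s]; print(len(P),P.mean(0),P.max(0))
to(590.5,-280.5,28,90)
E
```

```text
433 [ 590.74673903 -279.60151097   53.28640132] [ 597.1793732  -272.32450799   57.01698434]
t 22.6 at [ 586.8 -279.1  113.2] close-yaw -90.0 q6 1.11 w 88.0 tilt 0.02 | move [ 3.7  1.4 85.2] turn rz 0.000 (alt -3.141)
```

To row units: 30 mm / 750 = 0.04, 25 mm / 750 = 0.0333.

```bash

python3 -m jog '[{"x": 0.0049, "y": 0.0013, "z": 0.0267}, {"z": 0.04}, {"z": 0.0333}, {"z": 0.0133}, {}]' >/dev/null
python3 -m jog '[{}, {}, {}, {}]' 8 | grep -E 'ee|ft|wid'
python3 -m jog '[{}, {}, {}, {}, {}]' >/dev/null
python3 -m jog '[{}, {}, {}, {}, {}]' | grep -E 'ee|ft|wid|gra'
python3 -m jog '[{"z": -0.0133}, {"z": -0.0267}, {"z": -0.0467}, {"z": -0.0467}, {"z": -0.0267}]' | grep -E 'ee|ft|wid|gra'
python3 -c "
from h import *; to(586,-106.5,150,90)"

```

```text
ee_pos: [591.4, -281.0, 29.4]
ft_force: [-1.0, -0.7, 0.1]
width: 64.3
ee_pos: [590.4, -280.5, 27.7]
ft_force: [0.1, -0.6, -0.3]
width: 17.3
grasp_force: 29.7
ee_pos: [591.8, -281.2, 152.2]
ft_force: [1.2, -0.3, 0.1]
width: 17.2
grasp_force: 29.7
t 24.6 at [ 591.8 -281.2  152.2] close-yaw -90.0 q6 1.11 w 17.2 tilt 0.25 | move [  -5.8 -174.7    1.8] turn rz -0.000 (alt 3.141)
```

To row units: -35 mm / 750 = -0.0467, -33 mm / 750 = -0.044.

```bash

python3 -m jog '[{"x": -0.0013, "y": -0.0293}, {"x": -0.0013, "y": -0.044}, {"x": -0.0013, "y": -0.0467}, {"x": -0.0013, "y": -0.0467}, {"x": -0.0013, "y": -0.044}]' >/dev/null
python3 -m jog '[{"x": -0.0013, "y": -0.0227}, {"z": 0.0267}, {"z": 0.0467}, {"z": 0.04}, {"z": 0.0133}]' >/dev/null
python3 -m jog '[{}, {}, {}]' | grep -E 'ft|wid|gra'
python3 -c "
from h import *; print(ray(pickle.load(open('pics/w8.pkl','rb')),[499,223],18.)); to(586,-106.5,28,90)"

```

```text
ft_force: [0.6, 0.1, -0.0]
width: 17.1
grasp_force: 29.7
[[ 586.9683147  -109.16918152   18.        ]]
t 25.7 at [ 585.7 -106.    54.5] close-yaw -90.0 q6 1.37 w 17.1 tilt 0.15 | move [ 0.2  0.5 26.5] turn rz -0.000 (alt 3.141)
```

To row units: 12 mm / 750 = 0.016, 10 mm / 750 = 0.0133.

```bash

python3 -m jog '[{"x": 0.0007, "y": 0.002, "z": 0.016}, {"z": 0.0133}, {"z": 0.0033}, {}, {}]' | grep -E 'ee|ft|wid'
python3 -m jog '[{"z": 0.0016}, {"z": 0.0008}, {}, {}]' | grep -E 'ee|ft|wid'

```

```text
ee_pos: [584.7, -107.1, 28.0]
ft_force: [0.0, 0.1, 0.5]
width: 16.7
ee_pos: [585.1, -107.1, 27.5]
ft_force: [-2.8, 0.5, 10.5]
width: 17.2
```

To row units: -35 mm / 750 = -0.0467, -25 mm / 750 = -0.0333.

```bash

python3 -m jog '[{}, {}, {}, {}, {}]' 60 | grep -E 'ee|ft|wid'
python3 -m jog '[{"z": -0.0133}, {"z": -0.0333}, {"z": -0.0467}, {"z": -0.0467}, {"z": -0.0467}]' 88 | grep -E 'ee|ft|wid|gra'
python3 -m jog '[{"z": -0.0267}, {"z": -0.0467}, {"z": -0.0467}, {"z": -0.0133}, {}]' | grep -E 'ee|ft|wid|gra'
python3 - <<'E'
from meas import *; from workcell import eyes
d=eyes.get_image('wrist'); pickle.dump(d,open('pics/w9.pkl','wb')); cv2.imwrite('pics/w9.png',d['img'][:,:,::-1])
D=d['range_z']; vv,uu=np.mgrid[0:480,0:640]
W=world(d,np.c_[uu.ravel(),vv.ravel()]); s=(D.ravel()>0)&(np.hypot(*(W[:,:2]-[586,-107]).T)<35)&(W[:,2]>45)&(W[:,2]<70)
P=W[s]; print(len(P),P.mean(0),P.max(0))
E
```

```text
ee_pos: [584.8, -107.0, 26.3]
ft_force: [0.1, 0.7, -1.0]
width: 47.1
ee_pos: [584.5, -107.0, 168.4]
ft_force: [0.7, 0.9, 0.4]
width: 79.9
grasp_force: 0.0
ee_pos: [586.7, -107.4, 270.7]
ft_force: [-0.1, 0.3, -0.1]
width: 87.8
grasp_force: 0.0
155 [ 584.42341365 -105.99071595   53.50024634] [591.30634395 -98.94118234  58.05285285]
```

View pics/w9.png

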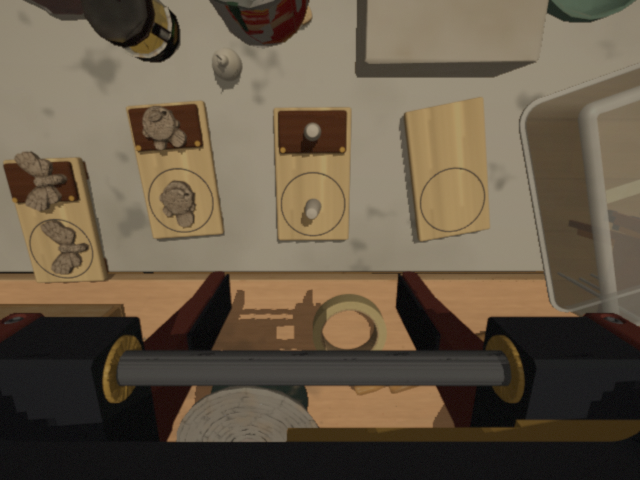

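All three pieces lie in their own rings: moth (62,248), fish (178,202) and cone (312,208). The spare ring at (452,200) is empty, and the bulb and tape roll look undisturbed.

```bash
python3 -c "
from workcell import ticket; print(ticket.close_job())"
```

```text
the job is handed in; nothing more can be done
None
```

The job is handed in: the moth, fish and cone each stand in their own rings, about 1–3 mm off centre by camera measurement, the parking board is empty, and the tape roll and slip bulb look undisturbed; the judge's verdict was not shown.

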